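Clear the vise and lay out the lamp hangers

TASK

Clear down after a batch of lamp hanger bars: first sweep every piece of scrap off the vise bed into the scrap pan with the brush, never touching scrap with the fingers, and lay the brush back in the middle of its rubber mat, bristles down and straight along the mat. After that lift the last hanger out of the die and lay it and every loose hanger flat on the steel shelf board, side by side, square to the lip and about centred between the board's front edge and the lip, all T-heads towards the lip. Leave the lamp heads, battery boot, tally disc and lens cover where they are.

Things in the scene. Friction and masses are not known exactly. Their poses are not given: they have to be found in the camera images.
- vise: cast-iron bench vise, fixed, jaws open. Origin: on the table under the middle of the bed between the jaws. Bed: x -75 to 75, y -50 to 50, floor 50 mm above the table. Jaws (|y| 50 to 80) rise 28 mm above the floor, a back wall at +x (x 75 to 90) 14 mm; the -x end, towards the robot, is open and drops into the scrap pan (see scrap1). Screw and handle reach y=-136, up to 51 mm
- brush: bench brush lying bristles down. Origin: centre of the underside of the bristle block; x along it, the handle points to -x. Stiff bristle block 84 (x) x 40 (y) mm, 40 mm high; wooden back on it 92 x 44 mm from 40 to 58 mm high, which can be gripped across y; handle 26 mm wide, 42 to 58 mm high, from the back to x=-136. Mass about 180 g, centre of mass 10 mm from the origin towards the handle
- mat: rubber brush mat fixed on the table, 150 (x) x 80 (y) mm, 4 mm thick. Origin: centre of its underside; its -x end is the end near the robot
- die: open lower half of a steel forming die, fixed: block 160 (x) x 84 (y) mm, cavity floor 30 mm above the table, T-shaped cavity 10 mm deep (about 1.5 mm clearance round the hanger bar), open to both sides for fingers over the middle (x from -26 to 26). Origin: underside of the block under the middle of the cavity; x along the cavity, T-head pocket at +x
- shelf: low dented steel shelf board, fixed: 180 (x) x 300 (y) mm, top 14 mm above the table; a lip along its far (+x) long edge (x 90 to 98) rises 20 mm above the board. Origin: underside, centre of the board
- hanger1: aluminium lamp hanger bar, T-shaped, 120 mm long and 16 mm thick, about 110 g: shank 18 mm wide (x from -60 to 40), head 36 mm wide (x from 40 to 60). Origin: centre of its underside half way along its length; +x towards the T-head, z up; starts on the table, may be absent
- hanger1_head (a point): middle of the T-head of hanger1, 50 mm from its origin
- hanger2: aluminium lamp hanger bar, T-shaped, 120 mm long and 16 mm thick, about 110 g: shank 18 mm wide (x from -60 to 40), head 36 mm wide (x from 40 to 60). Origin: centre of its underside half way along its length; +x towards the T-head, z up; starts on the table, may be absent
- hanger2_head (a point): middle of the T-head of hanger2, 50 mm from its origin
- hanger3: aluminium lamp hanger bar, T-shaped, 120 mm long and 16 mm thick, about 110 g: shank 18 mm wide (x from -60 to 40), head 36 mm wide (x from 40 to 60). Origin: centre of its underside half way along its length; +x towards the T-head, z up; starts on the table, may be absent
- hanger3_head (a point): middle of the T-head of hanger3, 50 mm from its origin
- hanger4: aluminium lamp hanger bar, T-shaped, 120 mm long and 16 mm thick, about 110 g: shank 18 mm wide (x from -60 to 40), head 36 mm wide (x from 40 to 60). Origin: centre of its underside half way along its length; +x towards the T-head, z up; starts on the table, may be absent
- hanger4_head (a point): middle of the T-head of hanger4, 50 mm from its origin
- hanger5: aluminium lamp hanger bar, T-shaped, 120 mm long and 16 mm thick, about 110 g: shank 18 mm wide (x from -60 to 40), head 36 mm wide (x from 40 to 60). Origin: centre of its underside half way along its length; +x towards the T-head, z up; starts down in the die cavity
- hanger5_head (a point): middle of the T-head of hanger5, 50 mm from its origin
- scrap1: chunky aluminium scrap piece 28 x 22 x 20 mm, starts on the vise bed in the half nearer the open end (centres at vise x from -52 to 2), may be absent. Origin: its centre. The fixed open scrap pan is, in the vise's frame, x -207 to -75, y -72 to 72 inside; floor 4 mm, walls 45 mm above the table
- scrap2: chunky aluminium scrap piece 24 x 24 x 18 mm, starts on the vise bed in the half nearer the open end (centres at vise x from -52 to 2), may be absent. Origin: its centre
- scrap3: chunky aluminium scrap piece 26 x 20 x 22 mm, starts on the vise bed in the half nearer the open end (centres at vise x from -52 to 2), may be absent. Origin: its centre
- lamp1: grey aluminium cap lamp head, 68 mm across, 46 mm high, lying lens up; bystander. Origin: centre of its underside
- lamp2: grey aluminium cap lamp head, 68 mm across, 46 mm high, lying lens up; bystander. Origin: centre of its underside
- lamp3: grey aluminium cap lamp head, 68 mm across, 46 mm high, lying lens up; bystander. Origin: centre of its underside
- boot: squat black rubber battery boot 79 x 99 x 50 mm; bystander. Origin: centre of its underside
- tally: brass tally disc 36 mm across, 4 mm thick, lying on the table; bystander. Origin: centre of its underside
- lens: green glass lens cover 68 mm across, 14 mm high; bystander. Origin: centre of its underside

How it is judged:
On the way, in this order (a step that is already met when the one before it is completed fails the run):
1. all scrap lies in the scrap pan (x of scrap1 in the frame of vise between -0.21 and -0.076 m and y of scrap1 in the frame of vise between -0.073 and 0.073 m and height (world z) of each of scrap1, scrap2, scrap3 below 0.052 m and x of scrap2 in the frame of vise between -0.21 and -0.076 m and y of scrap2 in the frame of vise between -0.073 and 0.073 m and x of scrap3 in the frame of vise between -0.21 and -0.076 m and y of scrap3 in the frame of vise between -0.073 and 0.073 m), for 0.2 s.
2. the brush lies released on its mat, bristles down, straight along it (x of brush in the frame of mat between -0.035 and 0.035 m and y of brush in the frame of mat between -0.025 and 0.025 m and z of brush in the frame of mat below 0.009 m and angle between brush's own z axis and vertical below 0.12 rad and angle between the x axis of brush and the x axis of mat, either way round below 0.22 rad and linear speed of brush below 0.02 m/s and contact force between the fingers and brush below 0.1 N), for 0.2 s.
3. the formed hanger is lifted out of the die (z of hanger5 in the frame of die above 0.055 m), for 0.1 s.
At the end, for the whole second after the job is handed in: Scrap in the pan; brush on its mat (35 mm along, 25 mm across, 0.22 rad), bristles down; every hanger flat and at rest on the board, square to the lip within 0.22 rad, head to the lip, centre within 32 mm of the board's middle line and 135 mm of its middle along the lip (all of step 1 and x of brush in the frame of mat between -0.035 and 0.035 m and y of brush in the frame of mat between -0.025 and 0.025 m and z of brush in the frame of mat below 0.009 m and angle between each of brush, hanger1, hanger2, hanger3, hanger4, hanger5's own z axis and vertical below 0.12 rad and angle between the x axis of brush and the x axis of mat, either way round below 0.22 rad and linear speed of each of brush, hanger1, hanger2, hanger3, hanger4, hanger5 below 0.02 m/s and x of hanger1 in the frame of shelf between -0.032 and 0.032 m and y of hanger1 in the frame of shelf between -0.135 and 0.135 m and z of hanger1 in the frame of shelf between 0.008 and 0.02 m and angle between the x axis of each of hanger1, hanger2, hanger3, hanger4, hanger5 and the x axis of shelf, either way round below 0.22 rad and x of each of hanger1_head, hanger2_head, hanger3_head, hanger4_head, hanger5_head in the frame of shelf above 0.01 m and x of hanger2 in the frame of shelf between -0.032 and 0.032 m and y of hanger2 in the frame of shelf between -0.135 and 0.135 m and z of hanger2 in the frame of shelf between 0.008 and 0.02 m and x of hanger3 in the frame of shelf between -0.032 and 0.032 m and y of hanger3 in the frame of shelf between -0.135 and 0.135 m and z of hanger3 in the frame of shelf between 0.008 and 0.02 m and x of hanger4 in the frame of shelf between -0.032 and 0.032 m and y of hanger4 in the frame of shelf between -0.135 and 0.135 m and z of hanger4 in the frame of shelf between 0.008 and 0.02 m and x of hanger5 in the frame of shelf between -0.032 and 0.032 m and y of hanger5 in the frame of shelf between -0.135 and 0.135 m and z of hanger5 in the frame of shelf between 0.008 and 0.02 m); the robot touches nothing.
It fails at once if a bystander is moved by more than 50 mm (distance of any of lamp1, lamp2, lamp3, boot, tally, lens from where it was at the start of the episode above 0.05 m).
It fails at once if the fingers touch a piece of scrap (contact force between the fingers and scrap1 above 1 N or contact force between the fingers and scrap2 above 1 N or contact force between the fingers and scrap3 above 1 N).
Of hanger1, hanger2, hanger3, hanger4 only 2 to 4 are there at a start; the rules pass over those that are not, and their reading is None.
Of scrap1, scrap2, scrap3 only 2 to 3 are there at a start; the rules pass over those that are not, and their reading is None.
At some moment in a run one of hanger1, hanger2, hanger3, hanger4 may be knocked a few centimetres aside while the robot is not near it.
It also fails if it takes over 210 s, if anything falls off the work surface, if the arm or the gripper's body presses on something with over 40 N, if the wrist force passes 120 N, or if a joint passes its speed limit or range.

ROBOT

A 6-joint arm with a two-finger parallel gripper is mounted at the origin on the work surface. World frame = base frame: x ahead of the robot, y to its left, z up, the work surface at z = 0. Lengths are in m, angles in rad, forces in N, time in s.
With the tool pointing down it reaches from about 0.25 to 0.775 m from the base axis. Payload 4 kg.
Tool frame: the origin (TCP) lies on the centre line of the jaws, within the pads' length; the fingertips stand 14 mm ahead of it and the grasp point (between the pads) lies 5 mm behind it (robot.tcp_to_tips is the distance from the TCP to the fingertips, in m); z points along the fingers, y is the line along which they close (so a half turn about z gives the same grasp; the last joint's range is limited). The gripper opens to 94 mm and grips with 3 to 60 N. Pads are 16 mm wide; open, the fingers measure 119 mm over their backs; the gripper's body (75 mm by 177 mm) begins 78 mm behind the grasp point.
Start: joints at [-0.103, 0.087, 1.371, -0, 1.684, -0.103], TCP at [0.55, -0, 0.22] pointing down, gripper open.
Joint ranges: [-3.1, 3.1], [-0.76, 2.03], [0.27, 2.55], [-1.08, 4.22], [0.17, 2.65], [-2.57, 2.57]. Speed limits (rad/s): [2.79, 2.79, 3.14, 3.14, 3.14, 3.14].

INTERFACE

Orientations are given as [roll, pitch, yaw] about the fixed x, y, z axes, in that order (R = Rz(yaw) Ry(pitch) Rx(roll)).
In Python, from bench import robot gives the robot as it stands.
- The arm moves only by the tool carry_out, never from a script. Its argument "increments" is a list of rows, each a list of 3 entries, a list of its own where there are three numbers: the closure in counts, from 0 (fully open) to 255 (shut), then the shift along the tool's x, y, z in mm, then the turn about the tool's z in degrees. In form: [[fingers, [dx, dy, dz], twist], ...]. A call has 1 to 8 rows; each row shifts and turns the commanded pose from where the row before left it, along the tool's axes as they then stand; what a row does not reach is not made up. A row lasts 1/10 s, in which the tool goes at most 50 mm and 8.59 degrees, less where a joint would pass 70% of its speed; a pose out of reach is approached as far as the arm can. A call with a gripper value outside its range is refused whole. The fingers move at their own pace and stop on an object; the grip force is fixed at half the most. Time passes only in rows, so rows that do not move let the fingers close. It gives the time, the measured TCP pose, the force, the opening and the grip force at its end, in the units of the state.
- robot.get_obs(): the state, without advancing time (a new reading comes with each control period).
- robot.snapshot(name): name is "scene" or "side" or "wrist"; returns the picture (384x512x3 uint8, blue, green, red); there is no depth.
- robot.get_calibration(name): a dict with "vfov" (degrees; the focal length in pixels is half the picture's height over the tangent of half this angle, whatever the lens; pixels are square), "cx", "cy" (the principal point, pixels), "T" (4x4, takes a point from camera to world coordinates). Camera axes: x right, y down, z forward; pixel columns grow to the right and rows downward; lengths in m; the calibration is good to about 2 mm. A picture is of the moment at which its call begins: read the wrist's pose just before it. get_calibration takes no time and is no camera call; for the wrist camera it gives the pose at the moment of the call.
- robot.close_job(): hands the job in; it is judged then, once.
The state is a dict: "time": time; "joint_positions": joint angles; "qvel": joint speeds; "joint_torque": joint torques, N m; "tool_pos": TCP position; "ee_rot": TCP orientation; "wrist_force": force on the tool from outside, world axes, zero at the start; "wrist_torque": the same for the moment, N m; "width": finger opening in m; "finger_force": force on a finger pad.
Only numpy, scipy, OpenCV 4.12 (cv2) and the standard library are available. Lean on these libraries where they do the work, as an engineer would, in place of code of your own. Each camera call takes 0.05 s, during which the arm holds its last target. There are 200 camera calls.

## Working session

There is one attempt and no reset: what is moved stays moved. The work goes in short steps, Python scripts to look and compute and a tool call to move; the robot and the scene stay as the last step left them, time stands still between calls to the robot, and variables do not carry over. Pictures are saved under pics/ and viewed, at most 14 in all, crops included, and the job is handed in when it is done.

Besides the shell and the picture viewer there is one more tool, called after "Call:" by a JSON object that holds its "name" and its "arguments". carry_out: Moves the arm, as the interface text tells. Its arguments: {"type":"object","properties":{"increments":{"type":"array","items":{"type":"array"}}},"required":["increments"]}

```bash
ls; mkdir -p pics
cat > h.py <<'E'
import numpy as np, cv2
from bench import robot
def cal(n):
    c=robot.get_calibration(n); f=192/np.tan(np.radians(c['vfov'])/2); return f,c['cx'],c['cy'],np.array(c['T'])
def snap(n,fn):
    c=cal(n); im=robot.snapshot(n); cv2.imwrite('pics/'+fn+'.png',im); np.save('pics/'+fn+'.npy',np.array([c[0],c[1],c[2],*c[3].ravel()])); return im
def ld(fn):
    a=np.load('pics/'+fn+'.npy'); return a[0],a[1],a[2],a[3:].reshape(4,4)
def w(fn,pts,z):
    f,cx,cy,T=ld(fn); out=[]
    z=np.broadcast_to(z,len(pts))
    for (u,v),zz in zip(pts,z):
        d=T[:3,:3]@np.array([(u-cx)/f,(v-cy)/f,1]); o=T[:3,3]
        out.append((o+d*(zz-o[2])/d[2])[:3])
    return np.array(out)
def px(fn,P):
    f,cx,cy,T=ld(fn); P=np.atleast_2d(P); q=(P-T[:3,3])@T[:3,:3]; return np.c_[f*q[:,0]/q[:,2]+cx,f*q[:,1]/q[:,2]+cy]
E
python3 - <<'E'
from h import *
a=snap('scene','s0');b=snap('side','d0')
cv2.imwrite('pics/s0b.png',cv2.resize(a,(800,600),interpolation=cv2.INTER_CUBIC))
cv2.imwrite('pics/d0b.png',cv2.resize(b,(800,600),interpolation=cv2.INTER_CUBIC))
c=snap('wrist','w0')
for n in ('scene','side','wrist'): print(n,cal(n)[0:3],cal(n)[3].round(3).tolist())
print(robot.get_obs())
E
```

```text
pics
scene (np.float64(457.5476264221406), 248.92830689590954, 192.89514045536492) [[0.111, 0.835, -0.54, 1.095], [0.994, -0.087, 0.069, -0.083], [0.01, -0.544, -0.839, 0.88], [0.0, 0.0, 0.0, 1.0]]
side (np.float64(396.9143234617633), 254.66671809657865, 194.67506770407306) [[0.981, -0.109, 0.159, 0.429], [-0.193, -0.489, 0.851, -0.751], [-0.015, -0.865, -0.501, 0.489], [0.0, 0.0, 0.0, 1.0]]
wrist (np.float64(276.24287760825035), 254.4997234673236, 192.6372775155249) [[1.0, 0.0, -0.002, 0.55], [-0.001, -0.97, -0.243, 0.07], [-0.002, 0.243, -0.97, 0.383], [0.0, 0.0, 0.0, 1.0]]
{'time': 0.15, 'joint_positions': array([-1.03068480e-01,  8.78173203e-02,  1.37191211e+00, -1.63023153e-06,
        1.68360565e+00, -1.03106856e-01]), 'qvel': array([ 0.00139783, -0.00274919, -0.00519934,  0.00133592,  0.00042241,
        0.00073106]), 'joint_torque': array([ 1.24418581e-03, -3.40636396e+01, -3.02795255e+01,  7.18983379e-02,
        3.04441026e-02, -1.11468453e-04]), 'tool_pos': array([5.49596821e-01, 5.38710881e-05, 2.18552954e-01]), 'ee_rot': array([-3.13985931e+00, -1.77726416e-04,  1.57083437e+00]), 'wrist_force': array([ 0.57394954, -0.08286337, -0.32348203]), 'wrist_torque': array([ 0.00497802, -0.02634477,  0.00482527]), 'finger_force': 0.0, 'width': 0.09388460258641117}
```

View pics/s0b.png

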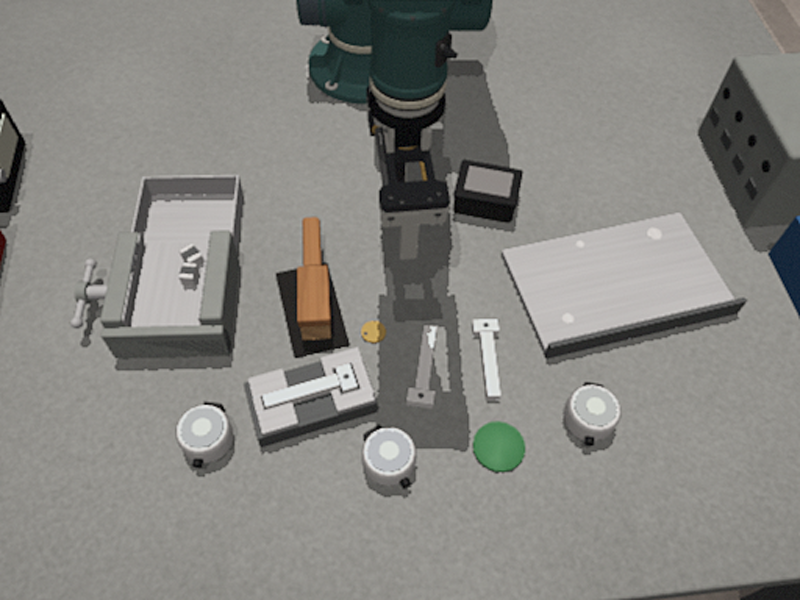

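View pics/d0b.png

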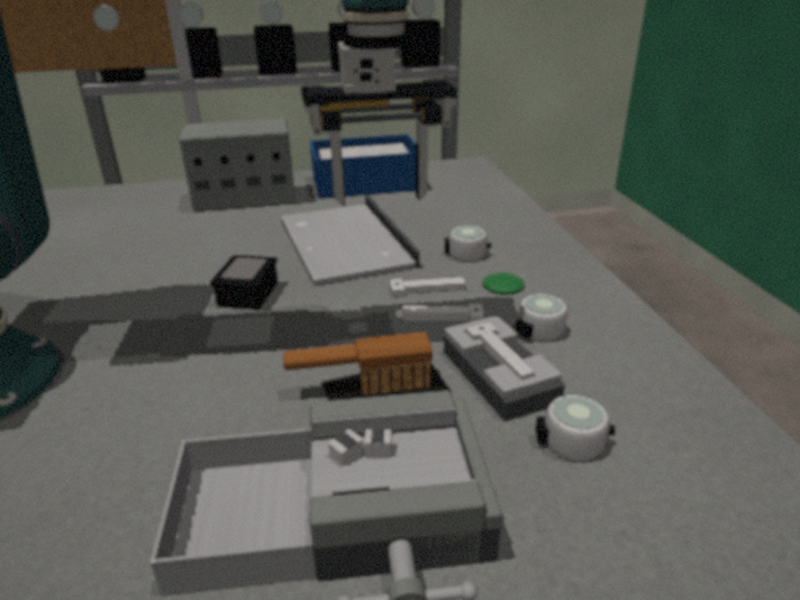

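```bash
cat >> h.py <<'E'
def fit(L,W):
    L=np.array(L,float)[:,:2];W=np.array(W)[:,:2];a=L-L.mean(0);b=W-W.mean(0)
    th=np.arctan2((a[:,0]*b[:,1]-a[:,1]*b[:,0]).sum(),(a*b).sum()); R=np.array([[np.cos(th),-np.sin(th)],[np.sin(th),np.cos(th)]])
    t=W.mean(0)-R@L.mean(0); r=np.linalg.norm((L@R.T+t)-W,axis=1)
    return np.r_[t,th].round(4),(r*1000).round(1)
def tow(p,L):
    c,s=np.cos(p[2]),np.sin(p[2]);L=np.atleast_2d(L).astype(float); return np.c_[L[:,0]*c-L[:,1]*s+p[0],L[:,0]*s+L[:,1]*c+p[1],L[:,2]]
E
python3 - <<'E'
from h import *
k=1.5625
def F(n,pts,z,L): 
    W=w('s0',np.array(pts)/k,z); print(n,*fit(L,W))
F('vise',[(145,178),(241,177),(118,235),(207,232),(229,232),(127,323),(203,318)],[.045,.045]+[.078]*5,[(-.207,-.072),(-.207,.072),(-.075,-.08),(-.075,.05),(-.075,.08),(.075,-.05),(.075,.05)])
F('mat',[(277,272),(300,354),(347,345)],.004,[(-.075,-.04),(.075,-.04),(.075,.04)])
F('brush',[(297,266),(329,264),(331,333),(302,339),(303,220),(318,218)],.058,[(-.046,-.022),(-.046,.022),(.046,.022),(.046,-.022),(-.136,-.013),(-.136,.013)])
F('die',[(247,382),(360,350),(377,400),(258,435)],.04,[(-.08,.042),(.08,.042),(.08,-.042),(-.08,-.042)])
F('die2',[(247,382),(360,350),(377,400),(258,435)],.04,[(-.08,-.042),(.08,-.042),(.08,.042),(-.08,.042)])
F('shelf',[(502,255),(683,215),(735,300),(550,347)],[.014,.014,.034,.034],[(-.09,-.15),(-.09,.15),(.09,.15),(.09,-.15)])
F('hA',[(473,321),(498,320),(484,398),(500,396)],.016,[(.06,-.018),(.06,.018),(-.06,-.009),(-.06,.009)])
F('hA2',[(473,321),(498,320),(484,398),(500,396)],.016,[(.06,.018),(.06,-.018),(-.06,.009),(-.06,-.009)])
print('hB',w('s0',np.array([(421,397),(433,328)])/k,.016).round(3).tolist())
print('scrap',w('s0',np.array([(190,252),(188,270)])/k,.07).round(3).tolist())
print('tally,lens,lamp,boot',w('s0',np.array([(372,331),(498,446),(388,450),(205,425),(592,408),(490,182)])/k,[.004,.014,.046,.046,.046,.05]).round(3).tolist())
E
```

```text
vise [ 0.5047 -0.3101 -0.0667] [3.7 5.5 3.1 6.4 5.8 4.  4.5]
mat [ 0.528  -0.1216  0.1466] [1.9 7.1 6.7]
brush [ 0.5498 -0.1161 -0.0082] [10.5  9.7 12.1 17.4  4.1  5.5]
die [ 0.681  -0.1292  1.774 ] [5.5 4.1 4.8 3.8]
die2 [ 0.681  -0.1292  1.785 ] [80.8 79.9 81.  79.6]
shelf [0.5357 0.3264 0.148 ] [ 4.3  5.3 12.8  4.6]
hA [0.6443 0.114  3.0251] [36.1 35.5 19.5 20.1]
hA2 [0.6443 0.114  3.0338] [1.5 0.4 2.2 2.5]
hB [[0.693, 0.014, 0.016], [0.59, 0.045, 0.016]]
scrap [[0.462, -0.286, 0.07], [0.493, -0.287, 0.07]]
tally,lens,lamp,boot [[0.578, -0.04, 0.004], [0.771, 0.103, 0.014], [0.774, -0.04, 0.046], [0.717, -0.263, 0.046], [0.746, 0.225, 0.046], [0.357, 0.166, 0.05]]
```

View pics/w0.png

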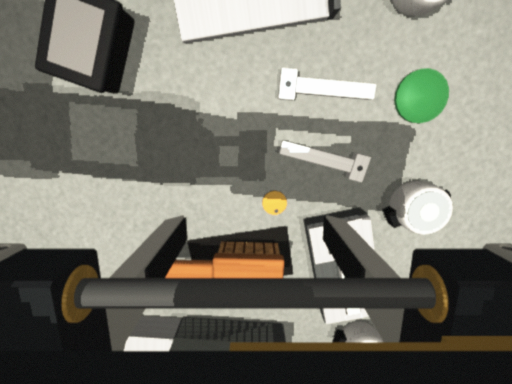

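Call:
{"name": "carry_out", "arguments": {"increments": [[0, [-46, -9, 0], 0], [0, [-46, -9, 0], 0], [0, [-46, -9, 0], 0], [0, [-46, -9, 0], 0], [0, [-46, -9, 0], 0], [0, [-46, -9, 0], 0], [0, [-46, -9, 0], 0], [0, [-46, -9, 0], 0]]}}

```text
time: 0.95
tool_pos: [0.4772, -0.3697, 0.2191]
ee_rot: [-3.141, -0.001, 1.571]
wrist_force: [0.2, 0.4, 0.6]
width: 0.0939
finger_force: 0.0
```

Run:
```python
from h import *
a=snap('wrist','w1'); snap('scene','s1')
cv2.imwrite('pics/w1b.png',cv2.resize(a,(800,600),interpolation=cv2.INTER_CUBIC))
print(robot.get_obs()['tool_pos'])
```

```text
[ 0.47572104 -0.3731183   0.21777911]
```

View pics/w1b.png

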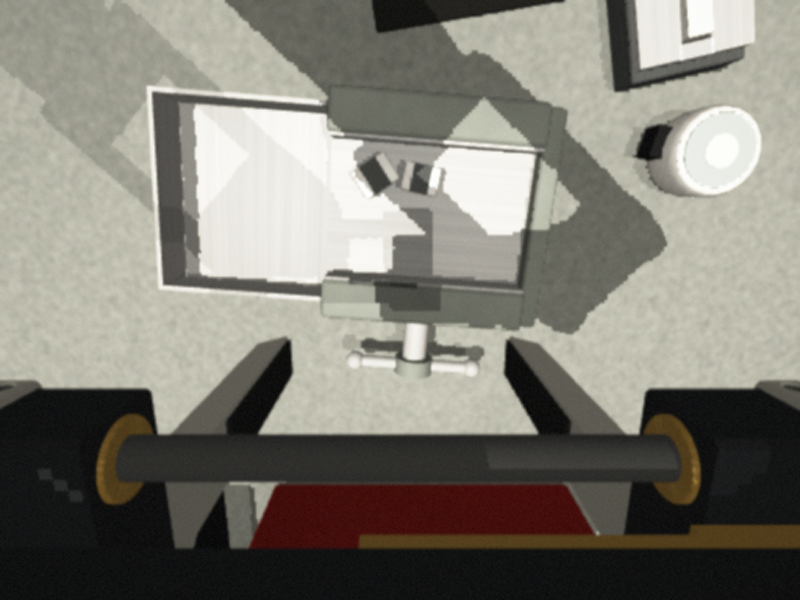

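Run:
```python
from h import *
k=1.5625
W=w('w1',np.array([(329,87),(329,133),(548,150),(323,280),(523,292),(322,318),(520,327)])/k,.078)
L=[(-.075,.08),(-.075,.05),(.075,.05),(-.075,-.05),(.075,-.05),(-.075,-.08),(.075,-.08)]
p,r=fit(L,W); print(p,r); print(W.round(3).tolist())
S=w('w1',np.array([(377,175),(424,178)])/k,.07); print(S.round(3).tolist())
c,s=np.cos(p[2]),np.sin(p[2]); print([( (q[0]-p[0])*c+(q[1]-p[1])*s, -(q[0]-p[0])*s+(q[1]-p[1])*c) for q in S])
im=cv2.imread('pics/s1.png'); cv2.imwrite('pics/s1c.png',cv2.resize(im[120:320,130:330],(800,800))[:600])
```

```text
[ 0.5001 -0.3151 -0.0689] [3.  2.6 1.4 1.3 3.7 1.4 4.5]
[[0.432, -0.233, 0.078], [0.431, -0.261, 0.078], [0.578, -0.272, 0.078], [0.423, -0.36, 0.078], [0.568, -0.369, 0.078], [0.421, -0.389, 0.078], [0.567, -0.396, 0.078]]
[[0.462, -0.287, 0.07], [0.495, -0.289, 0.07]]
[(np.float64(-0.039564874717246144), np.float64(0.025047009812043684)), (np.float64(-0.006643112335670922), np.float64(0.025274785525658757))]
```

View pics/s1c.png

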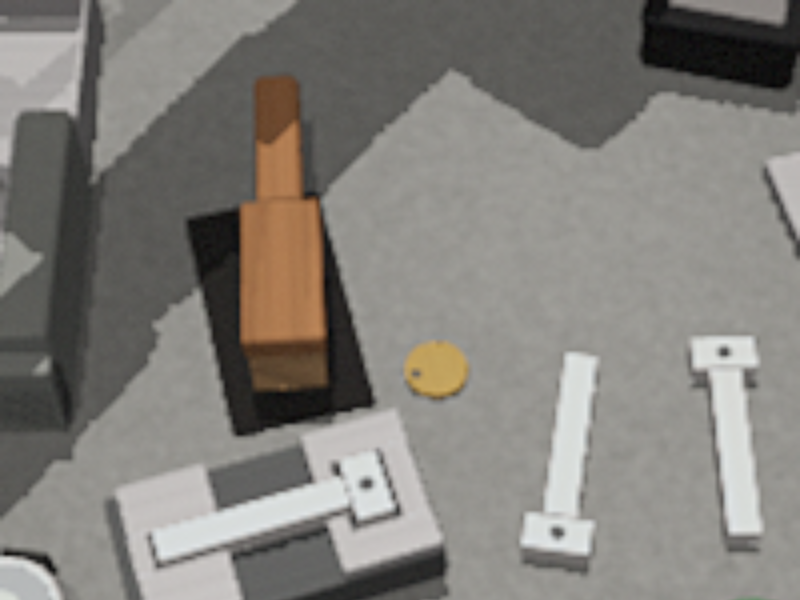

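```bash
cat > m.py <<'E'
from h import *
def F(n,pts,z,L): 
    W=w('s1',np.array(pts)/4+[130,120],z); p,r=fit(L,W); print(n,p,r); return p
br=F('brush',[(240,203),(320,200),(326,342),(245,344),(255,77),(298,75)],.062,[(-.046,-.022),(-.046,.022),(.046,.022),(.046,-.022),(-.136,-.013),(-.136,.013)])
F('mat',[(187,220),(234,434),(373,400)],.004,[(-.075,-.04),(.075,-.04),(.075,.04)])
F('die',[(112,492),(397,410),(442,540)],.04,[(-.08,.042),(.08,.042),(.08,-.042)])
F('die',[(112,492),(397,410),(442,540)],.04,[(-.08,-.042),(.08,-.042),(.08,.042)])
T=[(.06,-.018),(.06,.018),(.04,.018),(.04,-.018),(-.06,.009),(-.06,-.009)]
F('h5',[(397,512),(380,448),(340,455),(357,520),(150,540),(158,563)],.046,T)
F('hB',[(521,545),(591,550),(594,518),(527,514),(598,357),(565,353)],.016,T)
F('hA',[(757,337),(690,338),(693,373),(758,370),(728,537),(760,534)],.016,T)
E
python3 m.py
```

```text
brush [ 0.5446 -0.1172 -0.0281] [0.7 0.7 0.6 2.1 0.8 1.2]
mat [ 0.5295 -0.1238  0.1522] [3.  0.9 2.7]
die [ 0.6794 -0.1304  1.7867] [5.8 3.  4.8]
die [ 0.6366 -0.1264  1.166 ] [13.1 83.4 71.7]
h5 [ 0.6797 -0.1307  1.7993] [1.8 2.4 3.2 1.2 3.4 1.8]
hB [ 0.6431  0.0266 -0.2488] [0.6 2.7 1.3 1.7 1.4 1.4]
hA [0.6438 0.1153 3.0505] [1.4 0.7 1.8 0.6 0.7 1.3]
```

```bash
cat >> h.py <<'E'
def plan(cur,tgt,n,g=0):
    "cur,tgt: x,y,z (mm), yaw deg; tool down"
    cur=np.array(cur,float);tgt=np.array(tgt,float);y=cur[3];d=(tgt[:3]-cur[:3])/n;t=(tgt[3]-cur[3])/n;rows=[]
    for i in range(n):
        a=np.radians(y);rows.append([g,[round(d[0]*np.cos(a)+d[1]*np.sin(a),1),round(d[0]*np.sin(a)-d[1]*np.cos(a),1),round(-d[2],1)],round(-t,2)]);y+=t
    return str(rows)
def here():
    o=robot.get_obs();return [*(o['tool_pos']*1000).round(1),round(float(np.degrees(o['ee_rot'][2])),1)]
E
python3 -c "
from h import *
c=here();print(c); print(plan(c,[538.6,-117,130,-1.6],12))"
```

```text
[np.float64(475.7), np.float64(-373.1), np.float64(217.8), 89.6]
[[0, [np.float64(21.4), np.float64(5.1), np.float64(7.3)], np.float64(7.6)], [0, [np.float64(21.9), np.float64(2.2), np.float64(7.3)], np.float64(7.6)], [0, [np.float64(22.0), np.float64(-0.7), np.float64(7.3)], np.float64(7.6)], [0, [np.float64(21.7), np.float64(-3.6), np.float64(7.3)], np.float64(7.6)], [0, [np.float64(21.0), np.float64(-6.4), np.float64(7.3)], np.float64(7.6)], [0, [np.float64(20.0), np.float64(-9.1), np.float64(7.3)], np.float64(7.6)], [0, [np.float64(18.6), np.float64(-11.7), np.float64(7.3)], np.float64(7.6)], [0, [np.float64(16.9), np.float64(-14.1), np.float64(7.3)], np.float64(7.6)], [0, [np.float64(14.9), np.float64(-16.2), np.float64(7.3)], np.float64(7.6)], [0, [np.float64(12.6), np.float64(-18.0), np.float64(7.3)], np.float64(7.6)], [0, [np.float64(10.1), np.float64(-19.5), np.float64(7.3)], np.float64(7.6)], [0, [np.float64(7.4), np.float64(-20.7), np.float64(7.3)], np.float64(7.6)]]
```

Call:
{"name": "carry_out", "arguments": {"increments": [[0, [21.4, 5.1, 7.3], 7.6], [0, [21.9, 2.2, 7.3], 7.6], [0, [22, -0.7, 7.3], 7.6], [0, [21.7, -3.6, 7.3], 7.6], [0, [21, -6.4, 7.3], 7.6], [0, [20, -9.1, 7.3], 7.6], [0, [18.6, -11.7, 7.3], 7.6], [0, [16.9, -14.1, 7.3], 7.6]]}}

```text
time: 1.85
tool_pos: [0.5188, -0.195, 0.1605]
ee_rot: [-3.141, 0.0, 0.505]
wrist_force: [0.4, -0.7, -0.5]
width: 0.0938
finger_force: 0.0
```

Call:
{"name": "carry_out", "arguments": {"increments": [[0, [14.9, -16.2, 7.3], 7.6], [0, [12.6, -18, 7.3], 7.6], [0, [10.1, -19.5, 7.3], 7.6], [0, [7.4, -20.7, 7.3], 7.6], [0, [0, 0, 0], 0]]}}

```text
time: 2.35
tool_pos: [0.5384, -0.1081, 0.1303]
ee_rot: [-3.14, 0.003, -0.018]
wrist_force: [0.6, 0.4, -0.6]
width: 0.0939
finger_force: 0.0
```

Run:
```python
from h import *
print(here());a=snap('wrist','w2');print(here())
```

```text
[np.float64(538.4), np.float64(-108.1), np.float64(130.3), -1.0]
[np.float64(538.6), np.float64(-109.6), np.float64(131.1), -0.9]
```

View pics/w2.png

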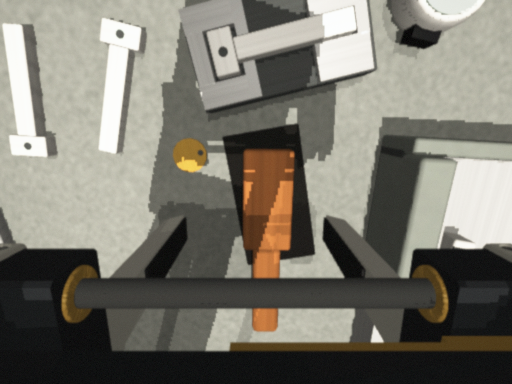

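Run:
```python
from h import *
L=[(-.046,-.022),(-.046,.022),(.046,.022),(.046,-.022)]
print(fit(L,w('w2',[(291,250),(246,250),(244,150),(295,150)],.062)))
print(ld('w2')[3].round(4).tolist(), here())
T=[(.06,-.018),(.06,.018),(.04,.018),(.04,-.018),(-.06,.009),(-.06,-.009)]
print(fit(T,w('w2',[(141,27),(105,19),(101,38),(138,48),(100,150),(117,152)],.016)))
print(fit(T,w('w2',[(10,157),(47,157),(45,137),(10,137),(23,25),(5,25)],.016)))
print(fit(T,w('w2',[(215,78),(203,33),(230,25),(243,70),(352,7),(357,33)],.046)))
```

```text
(array([ 0.5407, -0.1207, -0.0154]), array([1.4, 1.5, 0.7, 0.9]))
[[-0.0181, -0.9693, -0.2452, 0.6086], [-0.9998, 0.0174, 0.0049, -0.1093], [-0.0005, 0.2452, -0.9695, 0.2949], [0.0, 0.0, 0.0, 1.0]] [np.float64(538.6), np.float64(-109.6), np.float64(131.1), -0.9]
(array([ 0.6415,  0.0229, -0.2522]), array([1.6, 3.3, 1.6, 1.9, 0.8, 1.5]))
(array([0.6387, 0.1127, 3.0439]), array([2. , 1.7, 1.5, 1.7, 0.6, 1.6]))
(array([ 0.6753, -0.1328,  1.7643]), array([36.3, 34.9, 35.9, 35.3, 19. , 18.4]))
```

Call:
{"name": "carry_out", "arguments": {"increments": [[0, [-0.5, 2, 20], 0], [0, [-0.5, 2, 20], 0], [0, [-0.5, 2, 20], 0], [0, [-0.5, 2.5, 21], 0], [255, [0, 0, 0], 0], [255, [0, 0, 0], 0], [255, [0, 0, 0], 0], [255, [0, 0, 0], 0]]}}

```text
time: 3.2
tool_pos: [0.5381, -0.1202, 0.0527]
ee_rot: [3.141, -0.003, -0.021]
wrist_force: [0.2, -0.4, 0.4]
width: 0.0655
finger_force: 0.0
```

Call:
{"name": "carry_out", "arguments": {"increments": [[255, [0, 0, 0], 0], [255, [0, 0, -10], 0], [255, [0, 0, -35], 0], [255, [0, 0, -35], 0], [255, [0, 0, -10], 0]]}}

```text
time: 3.7
tool_pos: [0.5395, -0.1205, 0.1466]
ee_rot: [3.139, -0.009, -0.021]
wrist_force: [0.8, 0.5, 0.8]
width: 0.0256
finger_force: 0.0
```

Call:
{"name": "carry_out", "arguments": {"increments": [[60, [0, 0, 0], 0], [60, [0, 0, 0], 0], [60, [0, 0, 0], 0], [60, [0, 0, 0], 0], [60, [0, 0, 0], 0], [60, [0, 0, 0], 0], [60, [0, 0, 20], 0], [60, [0, 0, 20], 0]]}}

```text
time: 4.5
tool_pos: [0.5376, -0.12, 0.1012]
ee_rot: [3.141, -0.002, -0.021]
wrist_force: [0.7, -0.0, -0.6]
width: 0.0719
finger_force: 0.0
```

Run:
```python
from h import *
a=snap('wrist','w3');print(here(),robot.get_obs()['width'])
cv2.imwrite('pics/w3c.png',a[60:350])
```

```text
[np.float64(534.9), np.float64(-119.1), np.float64(96.5), -1.2] 0.07155585157213391
```

View pics/w3c.png

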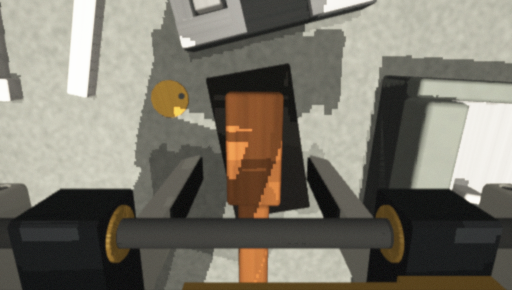

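Call:
{"name": "carry_out", "arguments": {"increments": [[60, [0, 0, 25], 0], [60, [0, 0, 25], 0], [255, [0, 0, 0], 0], [255, [0, 0, 0], 0], [255, [0, 0, 0], 0], [255, [0, 0, 0], 0], [255, [0, 0, 0], 0], [255, [0, 0, 0], 0]]}}

```text
time: 5.35
tool_pos: [0.5383, -0.1199, 0.0529]
ee_rot: [3.141, -0.004, -0.021]
wrist_force: [-0.6, 2.1, 6.0]
width: 0.0437
finger_force: 30.0
```

Call:
{"name": "carry_out", "arguments": {"increments": [[255, [0, 0, 0], 0], [255, [0, 0, 0], 0]]}}

```text
time: 5.55
tool_pos: [0.5382, -0.1199, 0.0528]
ee_rot: [3.141, -0.003, -0.021]
wrist_force: [0.5, 1.1, 6.4]
width: 0.0439
finger_force: 30.0
```

```bash
python3 -c "
from h import *
c=here();print(c);c[2]+=75; print(plan(c,[545.6,-322,165,86],11,255).replace('np.float64',''))"
```

```text
[np.float64(538.2), np.float64(-119.9), np.float64(52.8), -1.2]
[[255, [(1.1), (18.4), (-3.4)], (-7.93)], [255, [(-1.5), (18.3), (-3.4)], (-7.93)], [255, [(-4.0), (17.9), (-3.4)], (-7.93)], [255, [(-6.4), (17.2), (-3.4)], (-7.93)], [255, [(-8.7), (16.2), (-3.4)], (-7.93)], [255, [(-10.9), (14.8), (-3.4)], (-7.93)], [255, [(-12.8), (13.2), (-3.4)], (-7.93)], [255, [(-14.5), (11.3), (-3.4)], (-7.93)], [255, [(-15.9), (9.2), (-3.4)], (-7.93)], [255, [(-17.1), (6.9), (-3.4)], (-7.93)], [255, [(-17.8), (4.5), (-3.4)], (-7.93)]]
```

Call:
{"name": "carry_out", "arguments": {"increments": [[255, [0, 0, -10], 0], [255, [0, 0, -20], 0], [255, [0, 0, -45], 0]]}}

```text
time: 5.85
tool_pos: [0.5333, -0.1188, 0.1216]
ee_rot: [-3.139, 0.011, -0.021]
wrist_force: [0.6, 0.1, -2.3]
width: 0.0437
finger_force: 30.0
```

Call:
{"name": "carry_out", "arguments": {"increments": [[255, [1.1, 18.4, -3.4], -7.93], [255, [-1.5, 18.3, -3.4], -7.93], [255, [-4, 17.9, -3.4], -7.93], [255, [-6.4, 17.2, -3.4], -7.93], [255, [-8.7, 16.2, -3.4], -7.93], [255, [-10.9, 14.8, -3.4], -7.93], [255, [-12.8, 13.2, -3.4], -7.93], [255, [-14.5, 11.3, -3.4], -7.93]]}}

```text
time: 6.65
tool_pos: [0.5419, -0.2673, 0.1526]
ee_rot: [-3.14, 0.0, 1.092]
wrist_force: [0.0, 0.7, -2.4]
width: 0.0438
finger_force: 30.0
```

Call:
{"name": "carry_out", "arguments": {"increments": [[255, [-15.9, 9.2, -3.4], -7.93], [255, [-17.1, 6.9, -3.4], -7.93], [255, [-17.8, 4.5, -3.4], -7.93], [255, [0, 0, 0], 0], [255, [0, 0, 0], 0]]}}

```text
time: 7.15
tool_pos: [0.5442, -0.3214, 0.1626]
ee_rot: [-3.14, -0.001, 1.498]
wrist_force: [0.0, 0.2, -1.7]
width: 0.0435
finger_force: 30.0
```

Run:
```python
from h import *
a=snap('scene','s2');b=snap('wrist','w4');print(here(),robot.get_obs()['wrist_force'])
cv2.imwrite('pics/s2c.png',np.hstack([cv2.resize(a[80:280,40:240],(400,400)),b[:400]]) if 0 else np.hstack([cv2.resize(a[80:280,40:240],(384,384)),b[:,:400]]))
```

```text
[np.float64(544.4), np.float64(-320.7), np.float64(162.7), 86.0] [-0.27459462  0.19690671 -0.98839915]
```

View pics/s2c.png

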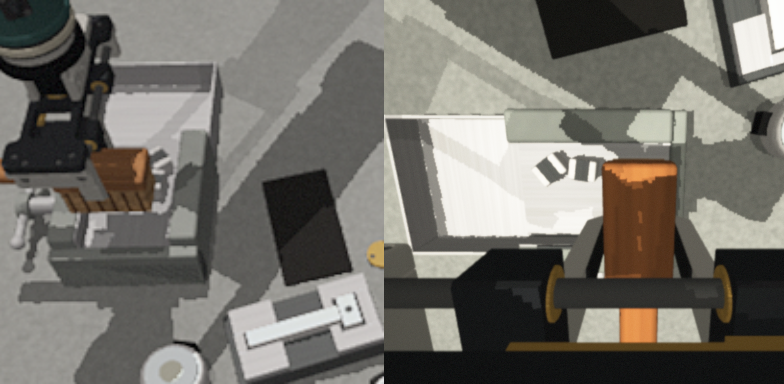

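Call:
{"name": "carry_out", "arguments": {"increments": [[255, [0, 0, 20], 0], [255, [0, 0, 20], 0], [255, [0, 0, 15], 0], [255, [0, 0, 9.5], 0], [255, [0, 0, 0], 0], [255, [0, -5, 0], 0], [255, [0, -10, 0], 0], [255, [0, -10, 0], 0]]}}

```text
time: 8.05
tool_pos: [0.519, -0.32, 0.0988]
ee_rot: [3.141, 0.0, 1.502]
wrist_force: [0.4, -0.2, -2.2]
width: 0.044
finger_force: 30.0
```

Call:
{"name": "carry_out", "arguments": {"increments": [[255, [0, -10, 0], 0], [255, [0, -10, 0], 0], [255, [0, -10, 0], 0], [255, [0, -10, 0], 0], [255, [0, -10, 0], 0], [255, [0, -10, 0], 0], [255, [0, -10, 0], 0], [255, [0, -10, 0], 0]]}}

```text
time: 8.85
tool_pos: [0.4391, -0.3145, 0.0988]
ee_rot: [-3.142, 0.0, 1.502]
wrist_force: [-0.4, 0.4, -1.2]
width: 0.0435
finger_force: 30.0
```

Call:
{"name": "carry_out", "arguments": {"increments": [[255, [0, -10, 0], 0], [255, [0, -10, 0], 0], [255, [0, -10, 0], 0], [255, [0, -10, 0], 0], [255, [0, -5, 0], 0], [255, [0, 0, 0], 0], [255, [0, 0, 0], 0], [255, [0, 5, -10], 0]]}}

```text
time: 9.65
tool_pos: [0.3993, -0.311, 0.1076]
ee_rot: [-3.139, -0.002, 1.501]
wrist_force: [-0.3, 0.9, -2.0]
width: 0.0437
finger_force: 30.0
```

Call:
{"name": "carry_out", "arguments": {"increments": [[255, [0, 15, -25], 0], [255, [0, 35, -25], 0], [255, [0, 45, 0], 0], [255, [0, 45, 0], 0], [255, [0, 0, 0], 0], [255, [0, 0, 0], 0]]}}

```text
time: 10.25
tool_pos: [0.5407, -0.3211, 0.1579]
ee_rot: [-3.14, -0.001, 1.503]
wrist_force: [0.3, 0.7, -2.4]
width: 0.0438
finger_force: 30.0
```

Run:
```python
from h import *
a=snap('scene','s3');b=snap('wrist','w5');c=snap('side','d1');print(here(),robot.get_obs()['width'])
cv2.imwrite('pics/s3c.png',np.hstack([cv2.resize(c[200:384,90:340],(400,294),interpolation=2)[:290],b[50:340,:400]]))
```

```text
[np.float64(539.1), np.float64(-321.5), np.float64(159.4), 86.0] 0.04388641476513435
```

View pics/s3c.png

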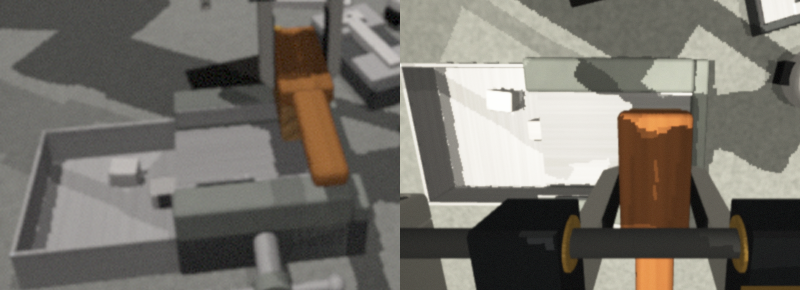

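Run:
```python
from h import *
v=[.5001,-.3151,-.0689]
for X in (-.084,-.1): print(px('w5',tow(v,[[X,.0,.024],[-.075,0,.05]])).round(0).tolist())
def inv(p,q):
    c,s=np.cos(p[2]),np.sin(p[2]);d=q[:,:2]-np.array(p[:2]);return (np.c_[d[:,0]*c+d[:,1]*s,-d[:,0]*s+d[:,1]*c]).round(3).tolist()
print(inv(v,w('w5',[(87,150),(127,180),(140,180)],.024)), inv(v,w('w5',[(127,180),(140,180)],.06)))
W=w('s2',np.array([(262,185),(322,170),(350,270),(283,285)])/1.92+[40,80],.004)
print(fit([(-.075,-.04),(-.075,.04),(.075,.04),(.075,-.04)],W))
W=w('w4',[(168,58),(303,22)],.004);print(W, fit([(-.075,-.04),(.075,-.04)],W))
b=cv2.imread('pics/w5.png');c=cv2.imread('pics/d1.png');cv2.imwrite('pics/z.png',np.hstack([cv2.resize(b[120:220,60:190],(390,300),interpolation=2),cv2.resize(c[280:350,140:231],(390,300),interpolation=2)]))
```

```text
[[143.0, 185.0], [142.0, 191.0]]
[[129.0, 185.0], [142.0, 191.0]]
[[-0.141, 0.039], [-0.101, 0.006], [-0.087, 0.006]] [[-0.084, 0.013], [-0.072, 0.013]]
(array([ 0.5316, -0.1263,  0.1553]), array([5.4, 2.4, 3.1, 3.4]))
[[ 0.46078873 -0.17592685  0.004     ]
 [ 0.60673115 -0.15185908  0.004     ]] (array([ 0.5273, -0.1244,  0.1634]), array([1., 1.]))
```

View pics/z.png

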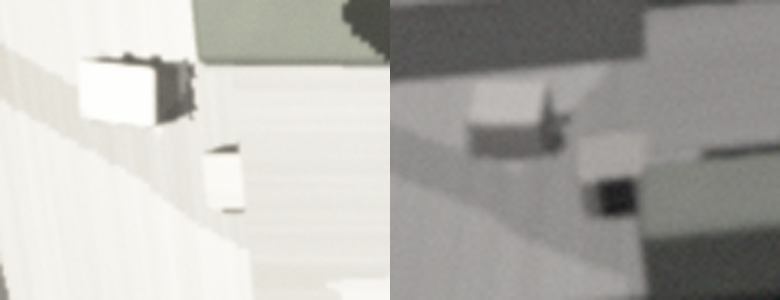

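```bash
python3 -c "
from h import *
c=here();print(c); print(plan(c,[524,-125.3,150,8.9],10,255).replace('np.float64',''))"
```

```text
[np.float64(539.1), np.float64(-321.5), np.float64(159.4), 86.0]
[[255, [(19.5), (-2.9), (0.9)], (7.71)], [255, [(18.9), (-5.5), (0.9)], (7.71)], [255, [(18.0), (-7.9), (0.9)], (7.71)], [255, [(16.8), (-10.3), (0.9)], (7.71)], [255, [(15.2), (-12.4), (0.9)], (7.71)], [255, [(13.4), (-14.4), (0.9)], (7.71)], [255, [(11.4), (-16.1), (0.9)], (7.71)], [255, [(9.1), (-17.4), (0.9)], (7.71)], [255, [(6.7), (-18.5), (0.9)], (7.71)], [255, [(4.2), (-19.2), (0.9)], (7.71)]]
```

Call:
{"name": "carry_out", "arguments": {"increments": [[255, [19.5, -2.9, 0.9], 7.71], [255, [18.9, -5.5, 0.9], 7.71], [255, [18, -7.9, 0.9], 7.71], [255, [16.8, -10.3, 0.9], 7.71], [255, [15.2, -12.4, 0.9], 7.71], [255, [13.4, -14.4, 0.9], 7.71], [255, [11.4, -16.1, 0.9], 7.71], [255, [9.1, -17.4, 0.9], 7.71]]}}

```text
time: 11.2
tool_pos: [0.5264, -0.1641, 0.1528]
ee_rot: [3.14, -0.001, 0.418]
wrist_force: [-0.4, 0.0, -1.7]
width: 0.0437
finger_force: 30.0
```

Call:
{"name": "carry_out", "arguments": {"increments": [[255, [6.7, -18.5, 0.9], 7.71], [255, [4.2, -19.2, 0.9], 7.71], [255, [0, 0, 25], 0], [255, [0, 0, 25], 0], [255, [0, 0, 25], 0], [255, [0, 0, 15], 0], [255, [0, 0, 0], 0], [255, [0, 0, 0], 0]]}}

```text
time: 12.0
tool_pos: [0.5242, -0.1258, 0.0609]
ee_rot: [3.141, -0.001, 0.155]
wrist_force: [0.0, -0.3, -1.2]
width: 0.0438
finger_force: 30.0
```

Call:
{"name": "carry_out", "arguments": {"increments": [[255, [0, 0, 5], 0], [255, [0, 0, 3], 0], [255, [0, 0, 0.5], 0], [60, [0, 0, 0], 0], [60, [0, 0, 0], 0], [60, [0, 0, 0], 0], [60, [0, 0, 0], 0], [60, [0, 0, -10], 0]]}}

```text
time: 12.8
tool_pos: [0.5233, -0.1249, 0.06]
ee_rot: [-3.14, 0.003, 0.156]
wrist_force: [0.4, 0.0, -0.3]
width: 0.0718
finger_force: 0.0
```

Call:
{"name": "carry_out", "arguments": {"increments": [[0, [0, 0, -30], 0], [0, [0, 0, -40], 0], [0, [0, 0, -40], 0], [0, [10, -10, -30], 0], [0, [0, 0, 0], 0]]}}

```text
time: 13.3
tool_pos: [0.5361, -0.1139, 0.2083]
ee_rot: [3.137, -0.012, 0.157]
wrist_force: [-0.4, 0.1, -0.5]
width: 0.094
finger_force: 0.0
```

Run:
```python
from h import *
a=snap('scene','s4');b=snap('wrist','w6');print(here(),robot.get_obs()['width'])
cv2.imwrite('pics/z2.png',b)
```

```text
[np.float64(533.2), np.float64(-113.9), np.float64(202.3), 9.0] 0.09387029862513303
```

View pics/z2.png

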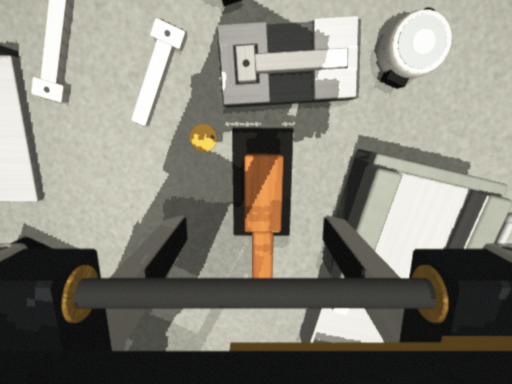

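```bash
python3 -c "
from h import *
T=[(.06,.018),(.06,-.018),(.04,.018),(.04,-.018),(-.06,.009),(-.06,-.009)]
print(fit(T,w('w6',[(236,82),(235,45),(258,81),(257,44),(348,67),(347,48)],.046)))
c=here();print(c); print(plan(c,[679,-131,150,102.3],11).replace('np.float64',''))"
```

```text
(array([ 0.676 , -0.1339,  1.7783]), array([2.5, 1.1, 1.9, 2.5, 0.5, 1.4]))
[np.float64(533.2), np.float64(-113.9), np.float64(202.3), 9.0]
[[0, [(12.8), (3.6), (4.8)], (-8.48)], [0, [(12.2), (5.5), (4.8)], (-8.48)], [0, [(11.2), (7.2), (4.8)], (-8.48)], [0, [(10.1), (8.8), (4.8)], (-8.48)], [0, [(8.6), (10.2), (4.8)], (-8.48)], [0, [(7.1), (11.3), (4.8)], (-8.48)], [0, [(5.3), (12.2), (4.8)], (-8.48)], [0, [(3.4), (12.9), (4.8)], (-8.48)], [0, [(1.5), (13.3), (4.8)], (-8.48)], [0, [(-0.5), (13.3), (4.8)], (-8.48)], [0, [(-2.4), (13.1), (4.8)], (-8.48)]]
```

Call:
{"name": "carry_out", "arguments": {"increments": [[0, [12.8, 3.6, 4.8], -8.48], [0, [12.2, 5.5, 4.8], -8.48], [0, [11.2, 7.2, 4.8], -8.48], [0, [10.1, 8.8, 4.8], -8.48], [0, [8.6, 10.2, 4.8], -8.48], [0, [7.1, 11.3, 4.8], -8.48], [0, [5.3, 12.2, 4.8], -8.48], [0, [3.4, 12.9, 4.8], -8.48]]}}

```text
time: 14.2
tool_pos: [0.6378, -0.1266, 0.1597]
ee_rot: [-3.136, -0.0, 1.346]
wrist_force: [-0.2, 0.1, -0.1]
width: 0.0939
finger_force: 0.0
```

Call:
{"name": "carry_out", "arguments": {"increments": [[0, [1.5, 13.3, 4.8], -8.48], [0, [-0.5, 13.3, 4.8], -8.48], [0, [-2.4, 13.1, 4.8], -8.48], [0, [0, 0, 0], 0], [0, [0, 0, 0], 0]]}}

```text
time: 14.7
tool_pos: [0.6772, -0.1312, 0.1462]
ee_rot: [-3.138, -0.002, 1.781]
wrist_force: [-1.0, -0.5, 0.0]
width: 0.0943
finger_force: 0.0
```

```bash
cat > det.py <<'E'
from h import *
# refine hanger pose (x,y,yaw) in picture: maximise gradient along projected outline
O=np.array([(.06,.018),(.04,.018),(.04,.009),(-.06,.009),(-.06,-.009),(.04,-.009),(.04,-.018),(.06,-.018)])
def outl(p,z):
    P=[];
    for a,b in zip(O,np.roll(O,-1,0)):
        n=max(4,int(np.linalg.norm(b-a)/.002)); t=(np.arange(n)+.5)/n
        P+=list(np.c_[a+(b-a)*t[:,None],np.full(n,z)])
    return tow(p,np.array(P))
def refine(fn,p,z,rng=.010,yr=.1):
    from scipy.optimize import differential_evolution as de
    g=cv2.GaussianBlur(cv2.cvtColor(cv2.imread(f'pics/{fn}.png'),6).astype(np.float32),(0,0),1.0)
    G=np.hypot(cv2.Sobel(g,-1,1,0),cv2.Sobel(g,-1,0,1)); G=np.minimum(G,120)
    def cost(q):
        u=px(fn,outl(q,z)).astype(np.float32); return -cv2.remap(G,u[:,:1].copy(),u[:,1:].copy(),1).mean()
    r=de(cost,[(p[0]-rng,p[0]+rng),(p[1]-rng,p[1]+rng),(p[2]-yr,p[2]+yr)],seed=1,tol=1e-6,maxiter=150)
    print(fn,r.x.round(4),round(-r.fun,1),'init',round(-cost(p),1)); return r.x
E
python3 - <<'E'
from det import *
b=snap('wrist','w7');print(here(),ld('w7')[3][:3,3])
refine('w7',[.679,-.132,1.788],.046); refine('s1',[.6797,-.1307,1.79],.046); refine('s4',[.6797,-.1307,1.79],.046)
for f in ('s1','s4'):
  refine(f,[.643,.0266,-.249],.016); refine(f,[.6438,.1153,3.05],.016)
refine('w7',[.643,.0266,-.249],.016)
E
```

```text
[np.float64(677.4), np.float64(-131.2), np.float64(147.2), 102.1] [ 0.66316833 -0.06274669  0.31102775]
w7 [ 0.6766 -0.1321  1.7876] 110.9 init 92.5
s1 [ 0.6778 -0.1323  1.7799] 108.7 init 98.4
s4 [ 0.6781 -0.1325  1.7768] 101.0 init 89.9
s1 [ 0.6427  0.0254 -0.2597] 119.6 init 116.1
s1 [0.6416 0.1148 3.0572] 119.7 init 116.3
s4 [ 0.6427  0.0254 -0.2593] 119.6 init 116.2
s4 [0.6537 0.1253 3.0448] 56.8 init 18.0
w7 [ 0.6413  0.0245 -0.2536] 103.5 init 44.8
```

Call:
{"name": "carry_out", "arguments": {"increments": [[120, [1.9, 0, 20], 0], [120, [2, 0, 20], 0], [120, [0, 0, 20], 0], [120, [0, 0, 20], 0], [120, [0, 0, 12], 0], [120, [0, 0, 5], 0], [120, [0, 0, 2], 0], [120, [0, 0, 0], 0]]}}

```text
time: 15.55
tool_pos: [0.6781, -0.1276, 0.0504]
ee_rot: [3.14, 0.001, 1.784]
wrist_force: [-0.2, 0.0, 0.7]
width: 0.0501
finger_force: 0.0
```

Call:
{"name": "carry_out", "arguments": {"increments": [[255, [0, 0, 0], 0], [255, [0, 0, 0], 0], [255, [0, 0, 0], 0], [255, [0, 0, 0], 0], [255, [0, 0, 0], 0], [255, [0, 0, 0], 0], [255, [0, 0, 0], 0]]}}

```text
time: 16.25
tool_pos: [0.6776, -0.1276, 0.0498]
ee_rot: [-3.141, 0.0, 1.784]
wrist_force: [-1.2, 0.6, 1.5]
width: 0.0177
finger_force: 30.0
```

Call:
{"name": "carry_out", "arguments": {"increments": [[255, [0, 0, -5], 0], [255, [0, 0, -15], 0], [255, [0, 0, -30], 0], [255, [0, 0, -40], 0], [255, [0, 0, -30], 0], [255, [0, 0, 0], 0], [255, [0, 0, 0], 0]]}}

```text
time: 16.95
tool_pos: [0.6781, -0.1275, 0.1705]
ee_rot: [3.139, 0.001, 1.784]
wrist_force: [-1.1, 0.2, -1.3]
width: 0.0173
finger_force: 30.0
```

Run:
```python
from det import *
from scipy.optimize import differential_evolution as de
segs=[((-.09,-.15,.014),(-.09,.15,.014)),((-.09,-.15,.014),(.09,-.15,.014)),((-.09,.15,.014),(.09,.15,.014)),((.098,-.15,.034),(.098,.15,.034))]
P=np.array([np.array(a)+(np.array(b)-a)*t for a,b in segs for t in np.linspace(.03,.97,60)])
for fn in ('s0','s1','s4'):
    g=cv2.GaussianBlur(cv2.cvtColor(cv2.imread(f'pics/{fn}.png'),6).astype(np.float32),(0,0),1.0)
    G=np.minimum(np.hypot(cv2.Sobel(g,-1,1,0),cv2.Sobel(g,-1,0,1)),80)
    def cost(q):
        u=px(fn,tow(q,P)).astype(np.float32); return -cv2.remap(G,u[:,:1].copy(),u[:,1:].copy(),1).mean()
    r=de(cost,[(.51,.56),(.30,.35),(.05,.25)],seed=1,tol=1e-6); print(fn,r.x.round(4),r.fun)
p=[.5357,.3264,.148]
S=w('s0',np.array([(655,233),(580,243),(567,318)])/1.5625,.014)
p=r.x;c,s=np.cos(p[2]),np.sin(p[2]);d=S[:,:2]-p[:2];print(np.c_[d[:,0]*c+d[:,1]*s,-d[:,0]*s+d[:,1]*c].round(3))
print(here(),robot.get_obs()['width'])
```

```text
s0 [0.5285 0.329  0.1499] -79.58832550048828
s1 [0.5283 0.3289 0.1491] -79.58340454101562
s4 [0.5285 0.3289 0.1509] -79.61473083496094
[[-0.06   0.093]
 [-0.071 -0.028]
 [ 0.049 -0.1  ]]
[np.float64(678.1), np.float64(-127.5), np.float64(170.5), 102.2] 0.017295205519465943
```

```bash
python3 -c "
from h import *
c=here(); print(plan(c,[524.5,389.1,110,8.6],15,255).replace('np.float64',''))"
```

```text
[[255, [(35.8), (-2.7), (4.0)], (6.24)], [255, [(35.3), (-6.6), (4.0)], (6.24)], [255, [(34.4), (-10.4), (4.0)], (6.24)], [255, [(33.1), (-14.1), (4.0)], (6.24)], [255, [(31.3), (-17.6), (4.0)], (6.24)], [255, [(29.2), (-20.9), (4.0)], (6.24)], [255, [(26.8), (-23.9), (4.0)], (6.24)], [255, [(24.0), (-26.7), (4.0)], (6.24)], [255, [(21.0), (-29.2), (4.0)], (6.24)], [255, [(17.7), (-31.3), (4.0)], (6.24)], [255, [(14.2), (-33.0), (4.0)], (6.24)], [255, [(10.5), (-34.4), (4.0)], (6.24)], [255, [(6.7), (-35.3), (4.0)], (6.24)], [255, [(2.8), (-35.8), (4.0)], (6.24)], [255, [(-1.1), (-35.9), (4.0)], (6.24)]]
```

Call:
{"name": "carry_out", "arguments": {"increments": [[255, [35.8, -2.7, 4], 6.24], [255, [35.3, -6.6, 4], 6.24], [255, [34.4, -10.4, 4], 6.24], [255, [33.1, -14.1, 4], 6.24], [255, [31.3, -17.6, 4], 6.24], [255, [29.2, -20.9, 4], 6.24], [255, [26.8, -23.9, 4], 6.24], [255, [24, -26.7, 4], 6.24]]}}

```text
time: 17.75
tool_pos: [0.5935, 0.1491, 0.1339]
ee_rot: [-3.138, 0.004, 0.908]
wrist_force: [0.2, 0.3, -0.9]
width: 0.0181
finger_force: 30.0
```

Call:
{"name": "carry_out", "arguments": {"increments": [[255, [21, -29.2, 4], 6.24], [255, [17.7, -31.3, 4], 6.24], [255, [14.2, -33, 4], 6.24], [255, [10.5, -34.4, 4], 6.24], [255, [6.7, -35.3, 4], 6.24], [255, [2.8, -35.8, 4], 6.24], [255, [-1.1, -35.9, 4], 6.24], [255, [0, 0, 0], 0]]}}

```text
time: 18.55
tool_pos: [0.52, 0.3922, 0.1049]
ee_rot: [3.141, 0.007, 0.154]
wrist_force: [-0.1, -0.7, -0.4]
width: 0.0178
finger_force: 30.0
```

Call:
{"name": "carry_out", "arguments": {"increments": [[255, [0, 0, 20], 0], [255, [0, 0, 20], 0], [255, [0, 0, 15], 0], [255, [0, 0, 10], 0], [255, [0, 0, 0], 0], [255, [0, 0, 0], 0]]}}

```text
time: 19.15
tool_pos: [0.5243, 0.3889, 0.0445]
ee_rot: [3.141, -0.0, 0.15]
wrist_force: [0.4, -0.4, -1.1]
width: 0.0177
finger_force: 30.0
```

Call:
{"name": "carry_out", "arguments": {"increments": [[255, [0, 0, 5], 0], [255, [0, 0, 4], 0], [255, [0, 0, 1], 0], [255, [0, 0, 0], 0], [150, [0, 0, 0], 0], [150, [0, 0, 0], 0], [150, [0, 0, 0], 0], [150, [0, 0, 0], 0]]}}

```text
time: 19.95
tool_pos: [0.5242, 0.3892, 0.0349]
ee_rot: [-3.141, -0.001, 0.15]
wrist_force: [0.5, -0.3, 0.1]
width: 0.0383
finger_force: 0.0
```

Call:
{"name": "carry_out", "arguments": {"increments": [[150, [0, 0, -30], 0], [100, [0, 0, -45], 0], [80, [0, 0, -45], 0], [80, [0, 45, 0], 0], [80, [0, 45, 0], 0], [80, [0, 0, 0], 0], [80, [0, 0, 0], 0]]}}

```text
time: 20.65
tool_pos: [0.5377, 0.2994, 0.1548]
ee_rot: [-3.141, -0.0, 0.148]
wrist_force: [-0.4, -0.4, -0.2]
width: 0.0644
finger_force: 0.0
```

Run:
```python
from det import *
snap('scene','s5');snap('wrist','w8');snap('side','d2');print(here())
sh=[.5285,.329,.15]; p=tow(sh,[[0,.06,0]])[0]
refine('w8',[p[0],p[1],.15],.03); refine('s5',[p[0],p[1],.15],.03)
for f in ('s5','w8'):
  refine(f,[.643,.0266,-.249],.016); refine(f,[.6416,.1148,3.057],.016,.05,.5)
```

```text
[np.float64(537.2), np.float64(301.1), np.float64(154.2), 8.7]
w8 [0.5186 0.3876 0.1492] 74.9 init 71.6
s5 [0.5205 0.3873 0.1413] 96.0 init 93.7
s5 [ 0.6427  0.0254 -0.2598] 119.6 init 116.2
s5 [0.6555 0.1446 3.0083] 119.6 init 16.3
w8 [ 0.6407  0.0269 -0.2334] 39.9 init 35.9
w8 [0.6542 0.1449 3.0075] 119.6 init 14.6
```

```bash
python3 -c "
from h import *
c=here(); print(plan(c,[650.3,145.4,110,-7.6],6,80).replace('np.float64',''))
print(plan([650.3,145.4,110,-7.6],[533.5,329.7,110,188.6],24,255).replace('np.float64',''))"
```

```text
[[80, [(14.7), (28.5), (7.4)], (2.72)], [80, [(16.0), (27.8), (7.4)], (2.72)], [80, [(17.3), (27.0), (7.4)], (2.72)], [80, [(18.6), (26.1), (7.4)], (2.72)], [80, [(19.8), (25.2), (7.4)], (2.72)], [80, [(21.0), (24.3), (7.4)], (2.72)]]
[[255, [(-5.8), (-7.0), (-0.0)], (-8.17)], [255, [(-4.8), (-7.7), (-0.0)], (-8.17)], [255, [(-3.6), (-8.3), (-0.0)], (-8.17)], [255, [(-2.4), (-8.8), (-0.0)], (-8.17)], [255, [(-1.1), (-9.0), (-0.0)], (-8.17)], [255, [(0.1), (-9.1), (-0.0)], (-8.17)], [255, [(1.4), (-9.0), (-0.0)], (-8.17)], [255, [(2.7), (-8.7), (-0.0)], (-8.17)], [255, [(3.9), (-8.2), (-0.0)], (-8.17)], [255, [(5.0), (-7.6), (-0.0)], (-8.17)], [255, [(6.1), (-6.8), (-0.0)], (-8.17)], [255, [(7.0), (-5.8), (-0.0)], (-8.17)], [255, [(7.7), (-4.8), (-0.0)], (-8.17)], [255, [(8.3), (-3.7), (-0.0)], (-8.17)], [255, [(8.8), (-2.4), (-0.0)], (-8.17)], [255, [(9.0), (-1.2), (-0.0)], (-8.17)], [255, [(9.1), (0.1), (-0.0)], (-8.17)], [255, [(9.0), (1.4), (-0.0)], (-8.17)], [255, [(8.7), (2.7), (-0.0)], (-8.17)], [255, [(8.2), (3.9), (-0.0)], (-8.17)], [255, [(7.6), (5.0), (-0.0)], (-8.17)], [255, [(6.8), (6.0), (-0.0)], (-8.17)], [255, [(5.9), (7.0), (-0.0)], (-8.17)], [255, [(4.8), (7.7), (-0.0)], (-8.17)]]
```

Call:
{"name": "carry_out", "arguments": {"increments": [[80, [14.7, 28.5, 7.4], 2.72], [80, [16, 27.8, 7.4], 2.72], [80, [17.3, 27, 7.4], 2.72], [80, [18.6, 26.1, 7.4], 2.72], [80, [19.8, 25.2, 7.4], 2.72], [80, [21, 24.3, 7.4], 2.72], [80, [0, 0, 0], 0], [80, [0, 0, 0], 0]]}}

```text
time: 21.6
tool_pos: [0.6501, 0.1449, 0.1092]
ee_rot: [-3.141, 0.002, -0.134]
wrist_force: [0.1, 0.4, 0.4]
width: 0.0645
finger_force: 0.0
```

Run:
```python
from det import *
snap('wrist','w9');print(here())
refine('w9',[.6555,.1446,3.008],.016)
```

```text
[np.float64(649.9), np.float64(145.6), np.float64(109.8), -7.6]
w9 [0.6557 0.1445 3.007 ] 112.6 init 112.5
```

Confirmed; descend 90 mm and grip.

Call:
{"name": "carry_out", "arguments": {"increments": [[80, [0, 0, 25], 0], [80, [0, 0, 25], 0], [80, [0, 0, 25], 0], [80, [0, 0, 10], 0], [80, [0, 0, 4], 0], [255, [0, 0, 1], 0], [255, [0, 0, 0], 0], [255, [0, 0, 0], 0]]}}

```text
time: 22.45
tool_pos: [0.6513, 0.1444, 0.0219]
ee_rot: [-3.141, -0.003, -0.134]
wrist_force: [0.6, 0.5, 0.1]
width: 0.0439
finger_force: 0.0
```

Call:
{"name": "carry_out", "arguments": {"increments": [[255, [0, 0, 0], 0], [255, [0, 0, 0], 0], [255, [0, 0, 0], 0], [255, [0, 0, 0], 0], [255, [0, 0, 0], 0], [255, [0, 0, 0], 0], [255, [0, 0, 0], 0], [255, [0, 0, 0], 0]]}}

```text
time: 23.25
tool_pos: [0.6504, 0.1442, 0.0204]
ee_rot: [-3.141, -0.001, -0.135]
wrist_force: [0.2, 1.7, 1.5]
width: 0.0174
finger_force: 30.0
```

Call:
{"name": "carry_out", "arguments": {"increments": [[255, [0, 0, -10], 0], [255, [0, 0, -30], 0], [255, [0, 0, -40], 0], [255, [0, 0, -10], 0], [255, [0, 0, 0], 0]]}}

```text
time: 23.75
tool_pos: [0.6517, 0.1443, 0.1129]
ee_rot: [-3.14, -0.005, -0.135]
wrist_force: [0.1, 0.8, -0.8]
width: 0.0176
finger_force: 30.0
```

Call:
{"name": "carry_out", "arguments": {"increments": [[255, [-5.8, -7, 0], -8.17], [255, [-4.8, -7.7, 0], -8.17], [255, [-3.6, -8.3, 0], -8.17], [255, [-2.4, -8.8, 0], -8.17], [255, [-1.1, -9, 0], -8.17], [255, [0.1, -9.1, 0], -8.17], [255, [1.4, -9, 0], -8.17], [255, [2.7, -8.7, 0], -8.17]]}}

```text
time: 24.55
tool_pos: [0.6096, 0.2055, 0.1065]
ee_rot: [-3.138, 0.004, 1.012]
wrist_force: [-0.5, 0.1, -0.9]
width: 0.0173
finger_force: 30.0
```

Call:
{"name": "carry_out", "arguments": {"increments": [[255, [3.9, -8.2, 0], -8.17], [255, [5, -7.6, 0], -8.17], [255, [6.1, -6.8, 0], -8.17], [255, [7, -5.8, 0], -8.17], [255, [7.7, -4.8, 0], -8.17], [255, [8.3, -3.7, 0], -8.17], [255, [8.8, -2.4, 0], -8.17], [255, [9, -1.2, 0], -8.17]]}}

```text
time: 25.35
tool_pos: [0.5709, 0.2669, 0.1065]
ee_rot: [-3.136, -0.001, 2.153]
wrist_force: [0.3, -0.9, -1.0]
width: 0.018
finger_force: 30.0
```

Call:
{"name": "carry_out", "arguments": {"increments": [[255, [9.1, 0.1, 0], -8.17], [255, [9, 1.4, 0], -8.17], [255, [8.7, 2.7, 0], -8.17], [255, [8.2, 3.9, 0], -8.17], [255, [7.6, 5, 0], -8.17], [255, [6.8, 6, 0], -8.17], [255, [5.9, 7, 0], -8.17], [255, [4.8, 7.7, 0], -8.17]]}}

```text
time: 26.15
tool_pos: [0.5321, 0.3283, 0.1066]
ee_rot: [-3.14, -0.005, -2.99]
wrist_force: [-0.7, -0.2, -0.8]
width: 0.0176
finger_force: 30.0
```

Call:
{"name": "carry_out", "arguments": {"increments": [[255, [0, 0, 20], 0], [255, [0, 0, 20], 0], [255, [0, 0, 15], 0], [255, [0, 0, 10], 0], [255, [0, 0, 0], 0], [255, [0, 0, 0], 0]]}}

```text
time: 26.75
tool_pos: [0.5339, 0.3288, 0.0449]
ee_rot: [-3.141, -0.0, -2.996]
wrist_force: [0.3, 0.1, -0.5]
width: 0.0176
finger_force: 30.0
```

Call:
{"name": "carry_out", "arguments": {"increments": [[255, [0, 0, 5], 0], [255, [0, 0, 4], 0], [255, [0, 0, 1], 0], [255, [0, 0, 0], 0], [150, [0, 0, 0], 0], [150, [0, 0, 0], 0], [150, [0, 0, 0], 0], [150, [0, 0, 0], 0]]}}

```text
time: 27.55
tool_pos: [0.534, 0.3289, 0.0354]
ee_rot: [3.141, 0.001, -2.995]
wrist_force: [-0.7, 0.5, 0.5]
width: 0.0385
finger_force: 0.0
```

Call:
{"name": "carry_out", "arguments": {"increments": [[150, [0, 0, -30], 0], [100, [0, 0, -40], 0], [80, [0, 0, -30], 0], [80, [0, 0, -10], 0]]}}

```text
time: 27.95
tool_pos: [0.5357, 0.3298, 0.15]
ee_rot: [3.139, 0.008, -2.995]
wrist_force: [-0.0, 0.4, 0.2]
width: 0.0596
finger_force: 0.0
```

```bash
python3 -c "
from h import *
c=here(); c[3]%=360; print(c,plan(c,[647.3,24.5,110,165.2],10,80).replace('np.float64',''))"
```

```text
[np.float64(535.7), np.float64(329.8), np.float64(150.0), 188.4] [[80, [(-6.6), (-31.8), (4.0)], (2.32)], [80, [(-7.9), (-31.5), (4.0)], (2.32)], [80, [(-9.1), (-31.2), (4.0)], (2.32)], [80, [(-10.4), (-30.8), (4.0)], (2.32)], [80, [(-11.6), (-30.4), (4.0)], (2.32)], [80, [(-12.8), (-29.9), (4.0)], (2.32)], [80, [(-14.0), (-29.3), (4.0)], (2.32)], [80, [(-15.2), (-28.7), (4.0)], (2.32)], [80, [(-16.4), (-28.1), (4.0)], (2.32)], [80, [(-17.5), (-27.4), (4.0)], (2.32)]]
```

Call:
{"name": "carry_out", "arguments": {"increments": [[80, [-6.6, -31.8, 4], 2.32], [80, [-7.9, -31.5, 4], 2.32], [80, [-9.1, -31.2, 4], 2.32], [80, [-10.4, -30.8, 4], 2.32], [80, [-11.6, -30.4, 4], 2.32], [80, [-12.8, -29.9, 4], 2.32], [80, [-14, -29.3, 4], 2.32], [80, [-15.2, -28.7, 4], 2.32]]}}

```text
time: 28.75
tool_pos: [0.6224, 0.0832, 0.1113]
ee_rot: [-3.141, -0.002, 2.962]
wrist_force: [0.6, 0.7, -0.0]
width: 0.0648
finger_force: 0.0
```

Call:
{"name": "carry_out", "arguments": {"increments": [[80, [-16.4, -28.1, 4], 2.32], [80, [-17.5, -27.4, 4], 2.32], [80, [0, 0, 0], 0], [80, [0, 0, 0], 0]]}}

```text
time: 29.15
tool_pos: [0.6445, 0.0231, 0.1035]
ee_rot: [3.141, -0.003, 2.882]
wrist_force: [0.2, -0.3, 0.9]
width: 0.0646
finger_force: 0.0
```

Run:
```python
from det import *
snap('wrist','w10');snap('scene','s6');print(here())
refine('w10',[.6425,.0258,-.259],.016); 
refine('s6',[.5285,.329,.15],.03)
```

```text
[np.float64(644.6), np.float64(24.5), np.float64(104.5), 165.2]
w10 [ 0.641   0.0252 -0.2593] 118.4 init 100.1
s6 [0.5321 0.3274 0.1437] 96.7 init 88.1
```

Call:
{"name": "carry_out", "arguments": {"increments": [[80, [0, 0, 25], 0], [80, [0, 0, 25], 0], [80, [0, 0, 20], 0], [80, [0, 0, 10], 0], [80, [0, 0, 4], 0], [255, [0, 0, 0], 0], [255, [0, 0, 0], 0], [255, [0, 0, 0], 0]]}}

```text
time: 30.05
tool_pos: [0.6462, 0.0235, 0.0227]
ee_rot: [3.141, 0.003, 2.883]
wrist_force: [-0.1, 0.0, 0.0]
width: 0.0437
finger_force: 0.0
```

Call:
{"name": "carry_out", "arguments": {"increments": [[255, [0, 0, 0], 0], [255, [0, 0, 0], 0], [255, [0, 0, 0], 0], [255, [0, 0, 0], 0], [255, [0, 0, 0], 0], [255, [0, 0, 0], 0], [255, [0, 0, 0], 0], [255, [0, 0, 0], 0]]}}

```text
time: 30.85
tool_pos: [0.6454, 0.0235, 0.0214]
ee_rot: [3.141, 0.001, 2.883]
wrist_force: [0.0, 0.6, 1.4]
width: 0.0177
finger_force: 30.0
```

Call:
{"name": "carry_out", "arguments": {"increments": [[255, [0, 0, -10], 0], [255, [0, 0, -30], 0], [255, [0, 0, -40], 0], [255, [0, 0, -10], 0], [255, [0, 0, 0], 0]]}}

```text
time: 31.35
tool_pos: [0.6467, 0.0233, 0.1138]
ee_rot: [3.141, 0.005, 2.883]
wrist_force: [0.7, 0.3, -0.8]
width: 0.018
finger_force: 30.0
```

```bash
python3 -c "
from h import *
c=here(); t=tow([.5285,.329,.15],[[.005,-.06,0]])[0]*1000;print(c,t, plan(c,[t[0],t[1],110,188.6],8,255).replace('np.float64',''))"
```

```text
[np.float64(646.7), np.float64(23.3), np.float64(113.8), 165.2] [542.41014334 270.42092599   0.        ] [[255, [(20.5), (26.5), (0.5)], (-2.93)], [255, [(19.1), (27.5), (0.5)], (-2.93)], [255, [(17.7), (28.5), (0.5)], (-2.93)], [255, [(16.2), (29.4), (0.5)], (-2.93)], [255, [(14.7), (30.1), (0.5)], (-2.93)], [255, [(13.1), (30.9), (0.5)], (-2.93)], [255, [(11.5), (31.5), (0.5)], (-2.93)], [255, [(9.9), (32.0), (0.5)], (-2.93)]]
```

Call:
{"name": "carry_out", "arguments": {"increments": [[255, [20.5, 26.5, 0.5], -2.93], [255, [19.1, 27.5, 0.5], -2.93], [255, [17.7, 28.5, 0.5], -2.93], [255, [16.2, 29.4, 0.5], -2.93], [255, [14.7, 30.1, 0.5], -2.93], [255, [13.1, 30.9, 0.5], -2.93], [255, [11.5, 31.5, 0.5], -2.93], [255, [9.9, 32, 0.5], -2.93]]}}

```text
time: 32.15
tool_pos: [0.5388, 0.2712, 0.1038]
ee_rot: [-3.14, -0.005, -2.989]
wrist_force: [1.2, -0.1, -1.3]
width: 0.0176
finger_force: 30.0
```

Call:
{"name": "carry_out", "arguments": {"increments": [[255, [0, 0, 15], 0], [255, [0, 0, 20], 0], [255, [0, 0, 15], 0], [255, [0, 0, 10], 0], [255, [0, 0, 0], 0], [255, [0, 0, 0], 0]]}}

```text
time: 32.75
tool_pos: [0.5413, 0.2701, 0.0468]
ee_rot: [-3.141, -0.0, -2.992]
wrist_force: [-0.3, -0.2, -0.5]
width: 0.0176
finger_force: 30.0
```

Call:
{"name": "carry_out", "arguments": {"increments": [[255, [0, 0, 5], 0], [255, [0, 0, 5], 0], [255, [0, 0, 1.2], 0], [255, [0, 0, 0], 0], [150, [0, 0, 0], 0], [150, [0, 0, 0], 0], [150, [0, 0, 0], 0], [150, [0, 0, 0], 0]]}}

```text
time: 33.55
tool_pos: [0.5412, 0.2707, 0.0362]
ee_rot: [3.142, 0.001, -2.991]
wrist_force: [0.1, -0.2, -1.0]
width: 0.0388
finger_force: 0.0
```

Call:
{"name": "carry_out", "arguments": {"increments": [[150, [0, 0, -30], 0], [100, [0, 0, -40], 0], [80, [0, 0, -40], 0], [80, [-10, -40, -10], 0], [80, [-10, -40, 0], 0], [80, [-10, -40, 0], 0], [80, [0, 0, 0], 0], [80, [0, 0, 0], 0]]}}

```text
time: 34.35
tool_pos: [0.5888, 0.1558, 0.1559]
ee_rot: [3.141, -0.0, -2.993]
wrist_force: [0.4, 0.1, 0.5]
width: 0.0643
finger_force: 0.0
```

Run:
```python
from det import *
a=snap('scene','s7');b=snap('side','d3');print(here())
sh=[.5285,.329,.15]
for y in (.06,0,-.06):
    t=tow(sh,[[0,y,0]])[0]; refine('s7',[t[0],t[1],.15],.03)
cv2.imwrite('pics/z3.png',np.hstack([a[60:360,60:],b[60:360,90:400]]))
```

```text
[np.float64(588.2), np.float64(157.3), np.float64(155.8), -171.3]
s7 [0.522  0.3874 0.1583] 95.4 init 92.4
s7 [0.5321 0.3274 0.1434] 96.6 init 88.2
s7 [0.5371 0.2688 0.1521] 97.8 init 96.7
```

View pics/z3.png

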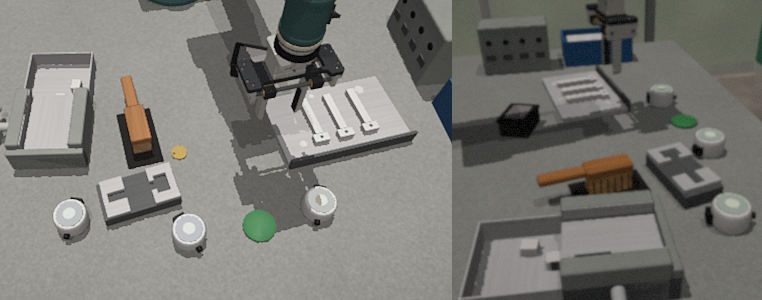

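```bash
python3 -c "
from bench import robot
print(robot.close_job())"
```

```text
the job is handed in; nothing more can be done
None
```

The job is handed in; no verdict was returned. In the last pictures both scrap pieces lie in the pan, the brush lies straight along its mat, and all three hangers lie side by side on the shelf board with heads to the lip.

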